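Air the tortilla warmer with its lid lever

ROBOT

A 6-joint arm with a two-finger parallel gripper is mounted at the origin on the work surface. World frame = base frame: x ahead of the robot, y to its left, z up, the work surface at z = 0. Lengths are in m, angles in rad, forces in N, time in s.
With the tool pointing down it reaches from about 0.425 to 0.95 m from the base axis. Payload 3.5 kg.
Tool frame: the origin (TCP) lies on the centre line of the jaws, within the pads' length; the fingertips stand 17 mm ahead of it and the grasp point (between the pads) lies 2 mm behind it; z points along the fingers, y is the line along which they close (so a half turn about z gives the same grasp; the last joint's range is limited). The gripper opens to 85 mm and grips with 20 to 120 N. Pads are 22 mm wide; open, the fingers measure 114 mm over their backs; the gripper's body (76 mm by 85 mm) begins 54 mm behind the grasp point. The pads swing forward as they close: fully open they stand 13 mm farther back than shut.
Start: joints at [1.194, 0.286, 1.577, -0, 1.279, -0.15], TCP at [0.152, 0.658, 0.248] pointing down, gripper open.
Joint ranges: [-2.77, 2.77], [-0.9, 2.22], [0.21, 2.48], [-1.53, 4.67], [0.24, 2.81], [-2.84, 2.84]. Speed limits (rad/s): [2.79, 2.79, 3.14, 3.14, 3.14, 3.14].

INTERFACE

Orientations are given as a unit quaternion [x, y, z, w].
In Python, from plant import ctrl gives the robot as it stands. The module is installed in compiled form; this text tells all that it offers.
- The arm moves only by the tool drive_tool, never from a script. Its argument "moves" is a list of rows, each a list of 3 entries, a list of its own where there are three numbers: the turn, a rotation vector about the tool's x, y, z in rad, then the shift along the tool's x, y, z in m, then the finger opening in m, from 0 to 0.0854. A call has 1 to 5 rows; each row shifts and turns the commanded pose from where the row before left it, along the tool's axes as they then stand; what a row does not reach is not made up. A row lasts 1/8 s, in which the tool goes at most 62.5 mm and 10.7 degrees, less where a joint would pass 70% of its speed; a pose out of reach is approached as far as the arm can. A call with a gripper value outside its range is refused whole. The fingers move at their own pace and stop on an object; "grip_force" is the grip in N (left out, the last holds). Time passes only in rows, so rows that do not move let the fingers close. It gives the time, the measured TCP pose, the force, the opening and the grip force at its end, in the units of the state.
- ctrl.get_state(): the state, without advancing time (a new reading comes with each control period).
- ctrl.read_camera(name): name is "scene" or "top" or "wrist"; returns a dict with "image" (480x640x3 uint8, red, green, blue), "fx", "fy", "cx", "cy" (pixels), "R" (3x3) and "t" (3): a world point X has camera coordinates R X + t. Camera axes: x right, y down, z forward; pixel columns grow to the right and rows downward; lengths in m; the calibration is good to about 2 mm. A picture is of the moment at which its call begins. There is no depth.
- ctrl.sign_off(): hands the job in; it is judged then, once.
The state is a dict: "time": time; "qpos": joint angles; "dq": joint speeds; "joint_efforts": joint torques, N m; "eef_pos": TCP position; "tcp_rot": TCP orientation; "contact_force": force on the tool from outside, world axes, zero at the start; "wrist_torque": the same for the moment, N m; "opening": opening from 0.0 (shut) to 1.0 (fully open); "finger_force": force on a finger pad.
Only numpy, scipy, OpenCV 4.12 (cv2) and the standard library are available. Lean on these libraries where they do the work, as an engineer would, in place of code of your own. Each camera call takes 0.05 s, during which the arm holds its last target. There are 200 camera calls.

TASK

Air the tortilla warmer with the blue lid: press its lever paddle all the way down with the fingertips so that the lid stands wide open, without forcing it against its stop, keep it open for two seconds, then ease the paddle back up slowly so that the lid settles shut without slamming, and move clear. Work the lid only through the lever, without touching the lid itself, and leave the warmer with the yellow lid, the bowl, the jar and the cup alone.

Things in the scene. Friction and masses are not known exactly. Their poses are not given: they have to be found in the camera images.
- blue_warmer: tortilla warmer with the blue lid: an open-topped brushed-metal box 170 mm deep (its x) x 200 mm wide, rim 130 mm above its origin, fixed. It stands on adjustable legs that lift it 12 to 70 mm, differing each time. Origin at the centre of its underside (height 12 to 70 mm); its x axis runs from the front (paddle side) to the rear (lid hinge side), z up. All its parts stay within 125 mm of its centre line
- blue_paddle (a point): centre of the top face of the blue lever paddle, a pad 45 mm (front-rear) x 80 mm wide x 10 mm thick on a stem in front of the warmer. At rest it is 189 mm ahead of the warmer's centre, 141 mm above its origin, tilted 0.25 rad (outer edge higher); fully pressed 59 mm above it, tilted 0.25 rad the other way: 82 mm nearly straight down. Axes: the lever's, at rest parallel to the warmer's
- blue_lever (a joint): angle of the blue lever, a U-shaped yoke pivoted on both sides of the box 95 mm above its origin, 30 mm ahead of its centre, 165 mm from pivot to paddle centre: 0 = up (at rest), 0.50 = at its stop. Side rods link it to the lid, whose weight brings it back up; it does not stay down by itself. Pressing takes about 2 to 7 N at the paddle
- blue_lid (a joint): opening angle of the blue lid in rad: 0 = shut, 1.02 = wide open (lever at its stop); 2.05 times the lever angle. When the paddle is let go from the open position the lid falls shut with a bang
- blue_lid_edge (a point): the blue plastic lid, 178 x 208 mm, 10 mm thick with a raised 130 x 160 mm field (top 149 mm above the warmer's origin when shut), 0.27 to 0.53 kg. This point is the middle of its front edge, half-way up its thickness; the hinge line is 178 mm from it along the lid's own +x axis, 87 mm behind the warmer's centre and 136 mm above it
- yellow_warmer: tortilla warmer with the yellow lid: an open-topped brushed-metal box 170 mm deep (its x) x 200 mm wide, rim 130 mm above its origin, fixed. It stands on adjustable legs that lift it 12 to 70 mm, differing each time. Origin at the centre of its underside (height 12 to 70 mm); its x axis runs from the front (paddle side) to the rear (lid hinge side), z up. All its parts stay within 125 mm of its centre line
- yellow_paddle (a point): centre of the top face of the yellow lever paddle, a pad 45 mm (front-rear) x 80 mm wide x 10 mm thick on a stem in front of the warmer. At rest it is 189 mm ahead of the warmer's centre, 141 mm above its origin, tilted 0.25 rad (outer edge higher); fully pressed 59 mm above it, tilted 0.25 rad the other way: 82 mm nearly straight down. Axes: the lever's, at rest parallel to the warmer's
- yellow_lever (a joint): angle of the yellow lever, a U-shaped yoke pivoted on both sides of the box 95 mm above its origin, 30 mm ahead of its centre, 165 mm from pivot to paddle centre: 0 = up (at rest), 0.50 = at its stop. Side rods link it to the lid, whose weight brings it back up; it does not stay down by itself. Pressing takes about 2 to 7 N at the paddle
- yellow_lid (a joint): opening angle of the yellow lid in rad: 0 = shut, 1.02 = wide open (lever at its stop); 2.05 times the lever angle. When the paddle is let go from the open position the lid falls shut with a bang
- yellow_lid_edge (a point): the yellow plastic lid, 178 x 208 mm, 10 mm thick with a raised 130 x 160 mm field (top 149 mm above the warmer's origin when shut), 0.27 to 0.53 kg. This point is the middle of its front edge, half-way up its thickness; the hinge line is 178 mm from it along the lid's own +x axis, 87 mm behind the warmer's centre and 136 mm above it
- bowl: small loose metal bowl, 90 mm across, 45 mm high; origin at the centre of its underside
- jar: loose clear jar with a green cap, 60 mm across, 85 mm high; origin at the centre of its underside
- cup: loose white cup, 72 mm across, 85 mm high; origin at the centre of its underside
Not all that is in view belongs to the job. Several things look just like the cup: the one meant starts farthest from the robot's base.

How it is judged:
On the way, in this order (a step that is already met when the one before it is completed fails the run):
1. the blue lid is held wide open (above 0.95 rad) by its lever for 1.5 s (value of joint blue_lid above 0.95 rad), for 1.5 s.
2. the blue lid has come down shut (below 0.05 rad) (value of joint blue_lid below 0.05 rad), for 0.2 s.
At the end, for the whole second after the job is handed in: both lids are shut (below 0.05 rad) and the blue one is at rest, the blue lever is back up (below 0.03 rad), and bowl, jar and cup stand upright within 20 mm of where they were (value of joint each of blue_lid, yellow_lid below 0.05 rad and value of joint blue_lever below 0.03 rad and velocity of joint blue_lid between -0.05 and 0.05 rad/s and angle between each of bowl, jar, cup's own z axis and vertical below 0.1 rad and distance of each of bowl, jar, cup from where it was at the start of the episode below 0.02 m); the robot touches nothing.
It fails at once if the blue lid comes down faster than 1.5 rad/s (dropped or slammed) (velocity of joint blue_lid below -1.5 rad/s).
It fails at once if the blue lever is forced (pressed with over 50 N) (contact force between any of the fingers, the arm and blue_lever above 50 N).
It fails at once if the robot touches the blue lid itself (over 1 N) (contact force between any of the fingers, the arm and blue_lid above 1 N).
It fails at once if the yellow lid is opened or its lever pressed, or it is touched (over 1 N) (value of joint yellow_lid above 0.08 rad or contact force between any of the fingers, the arm and yellow_warmer above 1 N).
It fails at once if the bowl, the jar or the cup is moved more than 20 mm or lifted (distance of any of bowl, jar, cup from where it was at the start of the episode above 0.02 m).
It also fails if it takes over 45 s, if anything falls off the work surface, if the arm or the gripper's body presses on something with over 40 N, if the wrist force passes 120 N, or if a joint passes its speed limit or range.

## Working session

There is one attempt and no reset: what is moved stays moved. The work goes in short steps, Python scripts to look and compute and a tool call to move; the robot and the scene stay as the last step left them, time stands still between calls to the robot, and variables do not carry over. Pictures are saved under pics/ and viewed, at most 10 in all, crops included, and the job is handed in when it is done.

Besides the shell and the picture viewer there is one more tool, called after ">>>" by a JSON object that holds its "op" and its "data", one argument or row to a line. drive_tool: Moves the arm, as the interface text tells. Its arguments: {"type":"object","properties":{"moves":{"type":"array","items":{"type":"array"}},"grip_force":{"type":"number"}},"required":["moves"]}

```bash
mkdir -p pics; python3 - <<'E'
from plant import ctrl
import cv2,numpy as np,pickle
d={}
for n in("scene","top"):
    c=ctrl.read_camera(n);d[n]=c;cv2.imwrite(f"pics/{n}.png",c["image"][:,:,::-1]);print(n,c["fx"],c["cx"],c["cy"],np.round(c["R"],3).tolist(),np.round(c["t"],3))
pickle.dump(d,open("cams.pkl","wb"))
s=ctrl.get_state();print(s)
E
```

```text
scene 507.00887290651207 313.30010267541746 242.31018406763636 [[-0.379, 0.925, -0.016], [0.704, 0.277, -0.654], [-0.601, -0.258, -0.757]] [ 0.195 -0.291  1.85 ]
top 502.61435009141854 327.6350242311919 241.20404975368984 [[-0.014, -1.0, -0.022], [-0.988, 0.017, -0.154], [0.154, 0.019, -0.988]] [0.032 0.544 1.614]
{'time': 0.1, 'qpos': array([ 1.19401408e+00,  2.87080918e-01,  1.57806752e+00,  1.65468071e-05,
        1.27859369e+00, -1.50011741e-01]), 'dq': array([ 0.00049488, -0.00066134, -0.00220545,  0.00155143, -0.00051595,
       -0.00060328]), 'joint_efforts': array([-3.46223324e-04, -4.07294011e+01, -2.93699867e+01, -1.95802922e-04,
        3.43518135e-03,  6.27875522e-06]), 'eef_pos': array([0.15152441, 0.65718736, 0.24706291]), 'tcp_rot': array([ 1.13144767e-01,  9.93577932e-01, -1.03560641e-03, -2.87466996e-04]), 'contact_force': array([ 0.68815017,  0.11309452, -0.35631098]), 'wrist_torque': array([0.0210252 , 0.01916427, 0.02696036]), 'finger_force': 0.0, 'opening': 1.003084546438512}
```

View pics/scene.png

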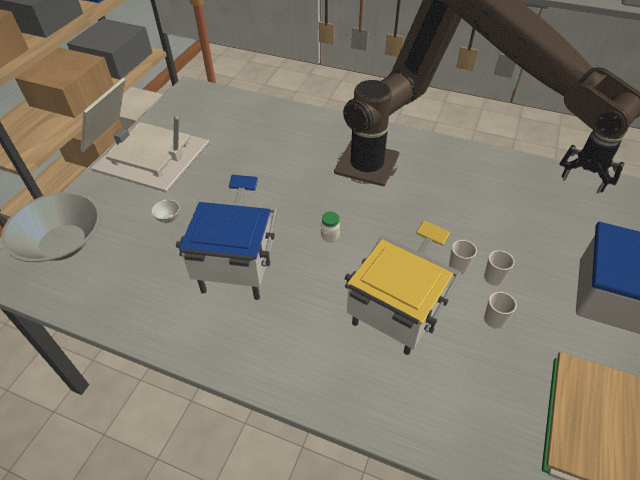

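View pics/top.png

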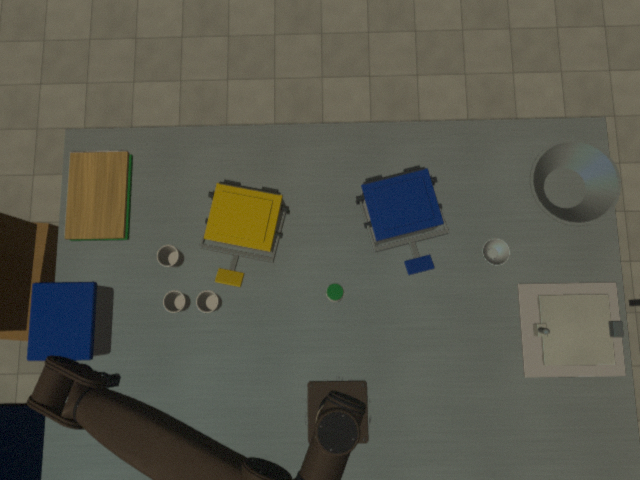

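The scene picture shows the blue warmer's lid at (228,230) and its paddle at (243,183). In the top picture they are at (402,205) and (419,264). Things that could be taken for it, in top pixels: the blue-topped box (62,320), which has no paddle, and the yellow warmer (243,217) with its paddle at (229,278). I choose the blue lid at (402,205) with the paddle at (419,264).

```bash
cat > h.py <<'E'
import numpy as np,cv2
def K(c): return np.array([[c["fx"],0,c["cx"]],[0,c["fy"],c["cy"]],[0,0,1]])
def P(c): return K(c)@np.c_[c["R"],c["t"]]
def tri(c1,p1,c2,p2):
    X=cv2.triangulatePoints(P(c1),P(c2),np.array(p1,float).reshape(2,1),np.array(p2,float).reshape(2,1));return (X[:3]/X[3]).ravel()
def proj(c,X):
    u=P(c)@np.r_[X,1];return u[:2]/u[2]
def plane(c,p,z):
    R=np.array(c["R"]);o=-R.T@c["t"];d=R.T@np.linalg.inv(K(c))@np.r_[p,1];return o+d*(z-o[2])/d[2]
def blobs(im,lo,hi,amin=60):
    m=cv2.inRange(cv2.cvtColor(im,cv2.COLOR_RGB2HSV),lo,hi)
    n,l,s,c=cv2.connectedComponentsWithStats(m);return [(s[i,4],c[i],l==i) for i in range(1,n) if s[i,4]>amin]
E
python3 - <<'E'
import pickle;from h import *
d=pickle.load(open("cams.pkl","rb"));a,b=d["scene"],d["top"]
B=((105,120,50),(125,255,255));Y=((18,120,80),(32,255,255))
for n,c in d.items():
    for col in(B,Y):
        for s,ce,m in blobs(c["image"],*col):
            r=cv2.minAreaRect(np.argwhere(m)[:,::-1].astype(np.float32));print(n,s,ce.round(1),np.round(r[0],1),np.round(r[1],1),np.round(cv2.boxPoints(r),1).tolist())
im=b["image"][150:300,330:480];cv2.imwrite("pics/crop.png",cv2.resize(im,None,fx=4,fy=4)[:,:,::-1])
E
```

```text
scene 332 [242.8 181.7] [242.6 181.7] [26.7 12.8] [[228.6999969482422, 186.89999389648438], [229.89999389648438, 174.10000610351562], [256.5, 176.60000610351562], [255.3000030517578, 189.39999389648438]]
scene 3630 [226.  228.9] [224.5 229.3] [86.6 50.7] [[178.6999969482422, 249.89999389648438], [184.10000610351562, 199.5], [270.20001220703125, 208.8000030517578], [264.79998779296875, 259.20001220703125]]
scene 3049 [616.9 260.1] [617.2 260.3] [48.1 74.6] [[591.0, 296.20001220703125], [595.4000244140625, 221.6999969482422], [643.4000244140625, 224.5], [639.0, 299.0]]
scene 433 [433.  232.2] [432.9 232.2] [30.  15.1] [[416.1000061035156, 232.89999389648438], [422.3999938964844, 219.1999969482422], [449.70001220703125, 231.60000610351562], [443.3999938964844, 245.3000030517578]]
scene 4635 [401.3 279.5] [399.7 278.6] [89.2 59.6] [[346.29998779296875, 284.1000061035156], [374.20001220703125, 231.39999389648438], [453.0, 273.1000061035156], [425.20001220703125, 325.79998779296875]]
top 3964 [401.8 204.2] [401.9 204. ] [57.7 70.1] [[360.8999938964844, 184.5], [428.8999938964844, 167.5], [
[... 826 characters left out ...]
, 252.0]]
top 86 [ 41.8 229.9] [ 41.7 230.1] [10.  15.3] [[35.29999923706055, 236.6999969482422], [38.29999923706055, 221.6999969482422], [48.099998474121094, 223.60000610351562], [45.099998474121094, 238.60000610351562]]
top 197 [ 38.2 255.6] [ 37.9 255.9] [ 9.9 37. ] [[29.899999618530273, 273.29998779296875], [36.0, 236.8000030517578], [45.79999923706055, 238.5], [39.70000076293945, 274.8999938964844]]
top 389 [229.1 277.1] [229.  277.1] [27.1 14.7] [[214.3000030517578, 281.70001220703125], [217.1999969482422, 267.20001220703125], [243.6999969482422, 272.5], [240.8000030517578, 287.0]]
top 146 [ 14.4 334.6] [ 13.5 333. ] [12. 27.] [[-0.0, 327.0], [27.0, 327.0], [27.0, 339.0], [0.0, 339.0]]
```

View pics/crop.png

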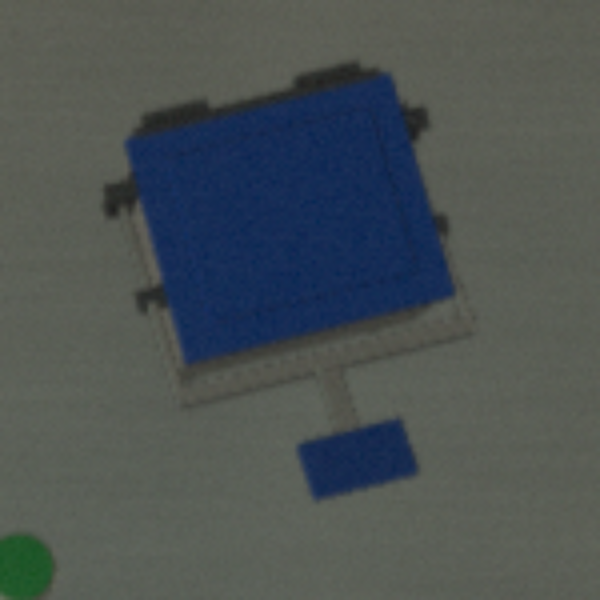

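The crop confirms it: a blue lid on the metal box with a stem and paddle at (419,264) in the top picture. Next I'll triangulate.

```bash
python3 - <<'E'
import pickle;from h import *
d=pickle.load(open("cams.pkl","rb"));a,b=d["scene"],d["top"]
p=tri(a,[242.7,181.7],b,[419,264.4]);print("paddle",p,proj(a,p),proj(b,p))
y=tri(a,[433,232.2],b,[229.1,277.1]);print("ypad",y)
l=tri(a,[226,228.9],b,[401.9,204.1]);print("lid",l)
z=l[2]-.003
C=[plane(b,q,z) for q in([360.9,184.5],[428.9,167.5],[442.9,223.5],[374.9,240.5])]
for q in C:print(q)
f=(C[2]+C[3])/2;r=(C[0]+C[1])/2;ax=r-f;print("axis yaw lid",np.arctan2(ax[1],ax[0]),np.linalg.norm(ax),"width",np.linalg.norm(C[1]-C[0]),"centre",(f+r)/2)
v=(f+r)/2-p;print("yaw pad->lid",np.arctan2(v[1],v[0]),np.hypot(*v[:2]))
for n,q in dict(jar=[335,292],bowl=[497,251],cup=[169,256],c2=[208,301]).items():print(n,plane(b,q,.05).round(3))
from plant import ctrl
from scipy.spatial.transform import Rotation as R
print(R.from_quat(ctrl.get_state()["tcp_rot"]).as_matrix().round(3))
E
```

```text
paddle [ 0.44645663 -0.24808319  0.20387647] [242.97799919 181.7259498 ] [419.25573165 264.27431522]
ypad [0.41944801 0.3162399  0.18336029]
lid [ 0.62905477 -0.20463623  0.2017693 ]
[ 0.69260756 -0.08293049  0.1987693 ]
[ 0.74169976 -0.29043099  0.1987693 ]
[ 0.56799274 -0.32426489  0.1987693 ]
[ 0.52017945 -0.12040679  0.1987693 ]
axis yaw lid 0.2031756955574996 0.17670220099368 width 0.2132287552130164 centre [ 0.63061988 -0.20450829  0.1987693 ]
yaw pad->lid 0.23233732699681087 0.1892481778338179
jar [0.377 0.002 0.05 ]
bowl [ 0.502 -0.526  0.05 ]
cup [0.503 0.546 0.05 ]
c2 [0.354 0.413 0.05 ]
[[-0.974  0.225 -0.001]
 [ 0.225  0.974 -0.002]
 [ 0.    -0.002 -1.   ]]
```

```bash
python3 - <<'E'
import numpy as np
from scipy.spatial.transform import Rotation as R
N=18;az=np.linspace(1.344,np.arctan2(-.2488,.4435),N+1);r=np.interp(np.arange(N+1),[0,N],[.675,.5085])
Q=R.from_quat([.1131,.9936,-.001,-.0003]);Q0=R.from_matrix([[-.974,.225,0],[.225,.974,0],[0,0,-1]])
th=2.685/N;pts=np.c_[r*np.cos(az),r*np.sin(az)]
for i in range(N):
    A=(Q0*R.from_rotvec([0,0,th*i])).inv()
    print(i,A.apply(np.r_[pts[i+1]-pts[i],0]).round(3))
print(th,(Q0*R.from_rotvec([0,0,2.685])).as_matrix().round(3))
E
```

```text
0 [-0.068 -0.013  0.   ]
1 [-0.068 -0.01   0.   ]
2 [-0.067 -0.006  0.   ]
3 [-0.067 -0.003  0.   ]
4 [-0.066 -0.     0.   ]
5 [-0.065  0.002  0.   ]
6 [-0.064  0.005  0.   ]
7 [-0.063  0.008  0.   ]
8 [-0.061  0.01   0.   ]
9 [-0.06   0.013  0.   ]
10 [-0.058  0.015  0.   ]
11 [-0.057  0.017  0.   ]
12 [-0.055  0.02   0.   ]
13 [-0.053  0.022  0.   ]
14 [-0.051  0.024  0.   ]
15 [-0.049  0.025  0.   ]
16 [-0.047  0.027  0.   ]
17 [-0.045  0.028  0.   ]
0.14916666666666667 [[ 0.974  0.228  0.   ]
 [ 0.228 -0.974  0.   ]
 [ 0.     0.    -1.   ]]
```

>>> {"op": "drive_tool", "data": {
  "moves": [
    [[0,0,0],[0,0,-0.06],0.0],
    [[0,0,0],[0,0,-0.06],0.0]
  ],
  "grip_force": 20
}}

```text
time: 0.35
eef_pos: [0.1515, 0.6571, 0.3676]
tcp_rot: [0.113, 0.994, -0.002, -0.001]
contact_force: [0.5, 1.6, 0.8]
opening: 0.608
finger_force: 0.0
```

>>> {"op": "drive_tool", "data": {
  "moves": [
    [[0,0,0.13],[-0.06,-0.012,0],0],
    [[0,0,0.13],[-0.06,-0.01,0],0],
    [[0,0,0.13],[-0.06,-0.007,0],0],
    [[0,0,0.13],[-0.06,-0.004,0],0],
    [[0,0,0.13],[-0.06,-0.001,0],0]
  ]
}}

```text
time: 0.98
eef_pos: [0.4013, 0.487, 0.3675]
tcp_rot: [0.426, 0.905, -0.0, -0.0]
contact_force: [-0.7, -0.2, -0.2]
opening: 0.003
finger_force: 0.0
```

>>> {"op": "drive_tool", "data": {
  "moves": [
    [[0,0,0.14],[-0.06,0.002,0],0],
    [[0,0,0.14],[-0.06,0.004,0],0],
    [[0,0,0.14],[-0.06,0.006,0],0],
    [[0,0,0.14],[-0.06,0.008,0],0],
    [[0,0,0.14],[-0.06,0.01,0],0]
  ]
}}

```text
time: 1.6
eef_pos: [0.5468, 0.2265, 0.3675]
tcp_rot: [0.711, 0.703, -0.0, -0.0]
contact_force: [0.9, -0.2, -1.0]
opening: 0.002
finger_force: 0.0
```

>>> {"op": "drive_tool", "data": {
  "moves": [
    [[0,0,0.14],[-0.06,0.012,0],0],
    [[0,0,0.14],[-0.058,0.014,0],0],
    [[0,0,0.14],[-0.056,0.017,0],0],
    [[0,0,0.14],[-0.055,0.019,0],0],
    [[0,0,0.14],[-0.053,0.021,0],0]
  ]
}}

```text
time: 2.22
eef_pos: [0.5472, -0.0653, 0.3676]
tcp_rot: [0.909, 0.417, -0.0, -0.0]
contact_force: [0.7, 0.4, -0.4]
opening: 0.003
finger_force: 0.0
```

>>> {"op": "drive_tool", "data": {
  "moves": [
    [[0,0,0.126],[-0.041,0.008,0],0],
    [[0,0,0.126],[-0.04,0.013,0],0],
    [[0,0,0.126],[-0.038,0.018,0],0],
    [[0,0,0.126],[-0.035,0.023,0],0],
    [[0,0,0.126],[-0.032,0.027,0],0]
  ]
}}

```text
time: 2.85
eef_pos: [0.4442, -0.2472, 0.3678]
tcp_rot: [0.993, 0.115, -0.0, -0.0]
contact_force: [0.2, -0.1, -0.3]
opening: 0.0
finger_force: 0.0
```

>>> {"op": "drive_tool", "data": {
  "moves": [
    [[0,0,0],[0,0,0.05],0],
    [[0,0,0],[0,0,0.03],0]
  ]
}}

```text
time: 3.1
eef_pos: [0.4439, -0.2463, 0.2856]
tcp_rot: [0.993, 0.116, -0.001, -0.001]
contact_force: [0.2, -0.6, 0.2]
opening: 0.002
finger_force: 0.0
```

```bash
python3 - <<'E'
from plant import ctrl
import cv2
s=ctrl.get_state();print(s["qpos"],s["eef_pos"],s["contact_force"])
c=ctrl.read_camera("scene");cv2.imwrite("pics/s2.png",cv2.resize(c["image"][100:310,150:350],None,fx=2.8,fy=2.8)[:,:,::-1])
E
```

```text
[-7.06572791e-01 -1.15590283e-01  1.93798690e+00  3.85625192e-05
  1.32228896e+00  6.31061526e-01] [ 0.44393425 -0.24626514  0.28556723] [ 0.23276369 -0.58977087  0.24791278]
```

View pics/s2.png

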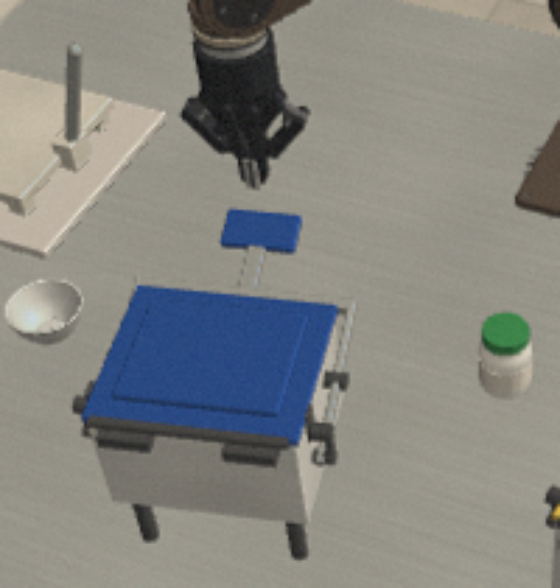

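The fingertips at crop (255,185) hang above the blue paddle at (260,230), and nothing is being touched. Next I go down to contact.

>>> {"op": "drive_tool", "data": {
  "moves": [
    [[0,0,0],[0,0,0.03],0],
    [[0,0,0],[0,0,0.02],0],
    [[0,0,0],[0,0,0.006],0]
  ]
}}

```text
time: 3.52
eef_pos: [0.4446, -0.2457, 0.2312]
tcp_rot: [0.993, 0.117, -0.001, -0.001]
contact_force: [0.2, -0.7, 0.3]
opening: 0.002
finger_force: 0.0
```

>>> {"op": "drive_tool", "data": {
  "moves": [
    [[0,0,0],[0,0,0.004],0],
    [[0,0,0],[0,0,0.004],0]
  ]
}}

```text
time: 3.78
eef_pos: [0.4457, -0.2468, 0.2262]
tcp_rot: [0.993, 0.117, 0.001, 0.001]
contact_force: [-1.7, -0.2, 4.7]
opening: -0.003
finger_force: 1.7
```

>>> {"op": "drive_tool", "data": {
  "moves": [
    [[0,0,0],[0,0,0.004],0],
    [[0,0,0],[0,0,0.004],0]
  ]
}}

```text
time: 4.03
eef_pos: [0.4454, -0.2469, 0.217]
tcp_rot: [0.993, 0.117, 0.0, 0.001]
contact_force: [-1.4, -1.9, 3.6]
opening: 0.001
finger_force: 1.7
```

>>> {"op": "drive_tool", "data": {
  "moves": [
    [[0,0,0],[0,0,0.004],0],
    [[0,0,0],[0,0,0.004],0]
  ]
}}

```text
time: 4.28
eef_pos: [0.4451, -0.2465, 0.2081]
tcp_rot: [0.993, 0.117, -0.0, 0.0]
contact_force: [-1.4, -1.6, 3.5]
opening: -0.0
finger_force: 1.6
```

>>> {"op": "drive_tool", "data": {
  "moves": [
    [[0,0,0],[-0.001,0,0.008],0],
    [[0,0,0],[-0.001,0,0.01],0],
    [[0,0,0],[0,0,0.01],0],
    [[0,0,0],[0,0,0.01],0],
    [[0,0,0],[0,0,0.008],0]
  ]
}}

```text
time: 4.9
eef_pos: [0.4436, -0.2464, 0.1615]
tcp_rot: [0.993, 0.117, 0.001, -0.0]
contact_force: [1.5, -0.1, 2.9]
opening: 0.001
finger_force: 1.3
```

```bash
python3 - <<'E'
from plant import ctrl
import cv2
s=ctrl.get_state();print(s["eef_pos"],s["contact_force"])
c=ctrl.read_camera("scene");cv2.imwrite("pics/s3.png",cv2.resize(c["image"][100:310,150:350],None,fx=2.8,fy=2.8)[:,:,::-1])
E
```

```text
[ 0.44361252 -0.24640782  0.16151771] [ 1.54485276 -0.09882994  2.87705753]
```

View pics/s3.png

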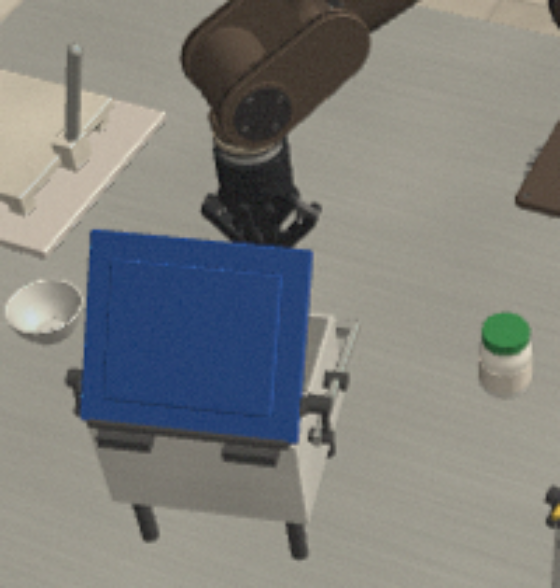

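The lid, from crop (90,230) to (310,440), is well up, and the hand is clear of it. Next I feel for the stop.

>>> {"op": "drive_tool", "data": {
  "moves": [
    [[0,0,0],[0,0,0.005],0],
    [[0,0,0],[0,0,0.004],0]
  ]
}}

```text
time: 5.2
eef_pos: [0.4432, -0.2462, 0.1529]
tcp_rot: [0.993, 0.117, -0.0, -0.001]
contact_force: [0.6, 0.8, 2.0]
opening: 0.001
finger_force: 1.0
```

>>> {"op": "drive_tool", "data": {
  "moves": [
    [[0,0,0],[0,0,0.002],0],
    [[0,0,0],[0,0,0.001],0]
  ]
}}

```text
time: 5.45
eef_pos: [0.4431, -0.2465, 0.1501]
tcp_rot: [0.993, 0.117, -0.0, -0.0]
contact_force: [-0.2, 0.4, 2.2]
opening: -0.005
finger_force: 0.8
```

>>> {"op": "drive_tool", "data": {
  "moves": [
    [[0,0,0],[0,0,0.001],0],
    [[0,0,0],[0,0,0.001],0]
  ]
}}

```text
time: 5.7
eef_pos: [0.4432, -0.2467, 0.1483]
tcp_rot: [0.993, 0.117, 0.0, 0.0]
contact_force: [-0.3, 0.6, 2.1]
opening: -0.005
finger_force: 0.8
```

>>> {"op": "drive_tool", "data": {
  "moves": [
    [[0,0,0],[0,0,0.001],0],
    [[0,0,0],[0,0,0.001],0]
  ]
}}

```text
time: 5.95
eef_pos: [0.4434, -0.2469, 0.1469]
tcp_rot: [0.993, 0.117, 0.0, 0.0]
contact_force: [-1.1, 2.3, 6.2]
opening: 0.004
finger_force: 3.4
```

>>> {"op": "drive_tool", "data": {
  "moves": [
    [[0,0,0],[0,0,0.0005],0],
    [[0,0,0],[0,0,0],0]
  ]
}}

```text
time: 6.2
eef_pos: [0.4434, -0.2468, 0.1469]
tcp_rot: [0.993, 0.117, -0.0, 0.0]
contact_force: [-2.3, 2.2, 6.3]
opening: -0.002
finger_force: 3.3
```

```bash
python3 - <<'E'
from plant import ctrl
import cv2
c=ctrl.read_camera("scene");cv2.imwrite("pics/s4.png",cv2.resize(c["image"][100:310,150:350],None,fx=2.8,fy=2.8)[:,:,::-1])
from h import *
for s,ce,m in blobs(c["image"],(105,120,50),(125,255,255)):print(s,cv2.minAreaRect(np.argwhere(m)[:,::-1].astype(np.float32)))
# predicted lid front edge at open angle q
yaw=.23;u=np.array([np.cos(yaw),np.sin(yaw),0]);v=np.array([-u[1],u[0],0]);z=np.array([0,0,1.])
O=np.array([.4465,-.2481,.063])+.189*u;O[2]=.063
for q in(.8,.9,1.02):
    H=O+.087*u+.136*z;e=H-.178*np.cos(q)*u+.178*np.sin(q)*z
    print(q,[proj(c,e+s*.104*v).round(1) for s in(-1,1)],[((proj(c,e+s*.104*v)-[150,100])*2.8).round() for s in(-1,1)])
E
```

```text
5323 ((216.533935546875, 220.0843963623047), (82.68414306640625, 68.30340576171875), 4.666858196258545)
3069 ((617.3451538085938, 260.3230285644531), (48.35931396484375, 74.30171966552734), 3.814074993133545)
0.8 [array([183.7, 182. ]), array([262.1, 189.9])] [array([ 94., 230.]), array([314., 252.])]
0.9 [array([181.1, 182.1]), array([260.5, 190.1])] [array([ 87., 230.]), array([309., 252.])]
1.02 [array([177.8, 183.2]), array([258.5, 191.3])] [array([ 78., 233.]), array([304., 256.])]
```

View pics/s4.png

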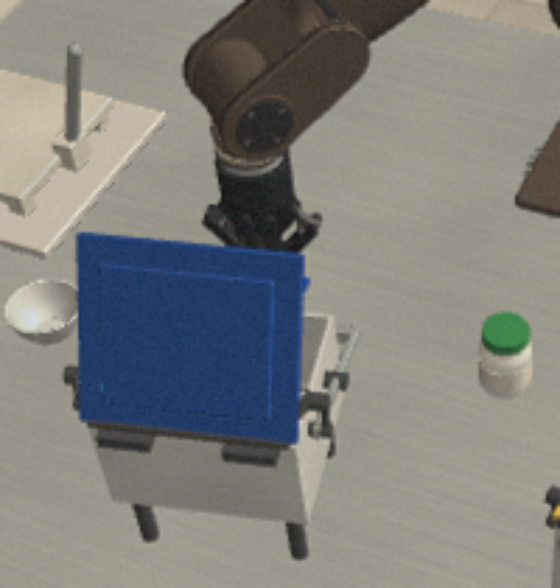

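The lid corners at crop (78,233) and (303,255) match the prediction for 1.02 rad, so it is wide open. Next come the hold and then the slow release.

>>> {"op": "drive_tool", "data": {
  "moves": [
    [[0,0,0],[0,0,0],0],
    [[0,0,0],[0,0,0],0],
    [[0,0,0],[0,0,0],0],
    [[0,0,0],[0,0,0],0],
    [[0,0,0],[0,0,0],0]
  ]
}}

```text
time: 6.88
eef_pos: [0.4434, -0.2468, 0.1469]
tcp_rot: [0.993, 0.117, 0.0, 0.0]
contact_force: [-1.3, 1.6, 6.5]
opening: -0.002
finger_force: 3.2
```

>>> {"op": "drive_tool", "data": {
  "moves": [
    [[0,0,0],[0,0,0],0],
    [[0,0,0],[0,0,0],0],
    [[0,0,0],[0,0,0],0],
    [[0,0,0],[0,0,0],0],
    [[0,0,0],[0,0,0],0]
  ]
}}

```text
time: 7.5
eef_pos: [0.4434, -0.2469, 0.1469]
tcp_rot: [0.993, 0.117, 0.0, 0.0]
contact_force: [-0.8, 2.2, 5.9]
opening: -0.002
finger_force: 3.2
```

>>> {"op": "drive_tool", "data": {
  "moves": [
    [[0,0,0],[0,0,0],0],
    [[0,0,0],[0,0,0],0],
    [[0,0,0],[0,0,0],0],
    [[0,0,0],[0,0,0],0],
    [[0,0,0],[0,0,0],0]
  ]
}}

```text
time: 8.12
eef_pos: [0.4434, -0.2468, 0.1469]
tcp_rot: [0.993, 0.117, 0.0, 0.0]
contact_force: [-0.8, 1.6, 6.2]
opening: 0.001
finger_force: 3.2
```

>>> {"op": "drive_tool", "data": {
  "moves": [
    [[0,0,0],[0,0,0],0],
    [[0,0,0],[0,0,0],0],
    [[0,0,0],[0,0,0],0]
  ]
}}

```text
time: 8.5
eef_pos: [0.4434, -0.2469, 0.1469]
tcp_rot: [0.993, 0.117, 0.0, 0.0]
contact_force: [-2.2, 2.5, 6.4]
opening: 0.002
finger_force: 3.2
```

>>> {"op": "drive_tool", "data": {
  "moves": [
    [[0,0,0],[0,0,-0.002],0],
    [[0,0,0],[0,0,-0.003],0],
    [[0,0,0],[0,0,-0.004],0],
    [[0,0,0],[0,0,-0.004],0],
    [[0,0,0],[0,0,-0.004],0]
  ]
}}

```text
time: 9.12
eef_pos: [0.4431, -0.2467, 0.1631]
tcp_rot: [0.993, 0.117, -0.0, -0.0]
contact_force: [-0.4, 0.5, 0.4]
opening: 0.003
finger_force: 0.7
```

>>> {"op": "drive_tool", "data": {
  "moves": [
    [[0,0,0],[0,0,-0.004],0],
    [[0,0,0],[0,0,-0.004],0],
    [[0,0,0],[0,0,-0.004],0],
    [[0,0,0],[0,0,-0.004],0],
    [[0,0,0],[0,0,-0.004],0]
  ]
}}

```text
time: 9.75
eef_pos: [0.4432, -0.2468, 0.1832]
tcp_rot: [0.993, 0.117, -0.0, 0.0]
contact_force: [-1.5, -0.6, 1.3]
opening: -0.001
finger_force: 1.0
```

>>> {"op": "drive_tool", "data": {
  "moves": [
    [[0,0,0],[0,0,-0.004],0],
    [[0,0,0],[0,0,-0.004],0],
    [[0,0,0],[0,0,-0.004],0],
    [[0,0,0],[0,0,-0.004],0],
    [[0,0,0],[0,0,-0.004],0]
  ]
}}

```text
time: 10.38
eef_pos: [0.4437, -0.2467, 0.2033]
tcp_rot: [0.993, 0.117, 0.001, 0.0]
contact_force: [1.4, 1.1, 2.3]
opening: -0.0
finger_force: 1.1
```

>>> {"op": "drive_tool", "data": {
  "moves": [
    [[0,0,0],[0,0,-0.004],0],
    [[0,0,0],[0,0,-0.004],0],
    [[0,0,0],[0,0,-0.003],0],
    [[0,0,0],[0,0,-0.003],0],
    [[0,0,0],[0,0,-0.003],0]
  ]
}}

```text
time: 11.0
eef_pos: [0.4432, -0.2467, 0.22]
tcp_rot: [0.993, 0.117, 0.0, -0.0]
contact_force: [2.2, 0.9, 2.1]
opening: 0.001
finger_force: 1.2
```

>>> {"op": "drive_tool", "data": {
  "moves": [
    [[0,0,0],[0,0,-0.002],0],
    [[0,0,0],[0,0,-0.002],0],
    [[0,0,0],[0,0,-0.002],0],
    [[0,0,0],[0,0,-0.002],0],
    [[0,0,0],[0,0,-0.002],0]
  ]
}}

```text
time: 11.62
eef_pos: [0.4432, -0.2467, 0.2299]
tcp_rot: [0.993, 0.117, -0.0, -0.0]
contact_force: [2.0, 0.3, 1.3]
opening: -0.0
finger_force: 1.2
```

>>> {"op": "drive_tool", "data": {
  "moves": [
    [[0,0,0],[0,0,-0.002],0],
    [[0,0,0],[0,0,-0.002],0],
    [[0,0,0],[0,0,-0.002],0],
    [[0,0,0],[0,0,-0.003],0],
    [[0,0,0],[0,0,-0.004],0]
  ]
}}

```text
time: 12.25
eef_pos: [0.4431, -0.2467, 0.2429]
tcp_rot: [0.993, 0.117, -0.0, -0.0]
contact_force: [-0.7, 0.5, 0.4]
opening: -0.002
finger_force: 0.0
```

>>> {"op": "drive_tool", "data": {
  "moves": [
    [[0,0,0],[0,0,-0.01],0],
    [[0,0,0],[0,0,-0.03],0],
    [[0,0,0],[0,0,-0.05],0],
    [[0,0,0],[-0.04,0,-0.03],0],
    [[0,0,0],[0,0,0],0]
  ]
}}

```text
time: 12.88
eef_pos: [0.4041, -0.2571, 0.3674]
tcp_rot: [0.993, 0.116, 0.002, 0.003]
contact_force: [0.5, -0.0, -0.5]
opening: -0.001
finger_force: 0.0
```

>>> {"op": "drive_tool", "data": {
  "moves": [
    [[0,0,0],[0,0,0],0],
    [[0,0,0],[0,0,0],0],
    [[0,0,0],[0,0,0],0]
  ]
}}

```text
time: 13.25
eef_pos: [0.4045, -0.2556, 0.3614]
tcp_rot: [0.993, 0.117, -0.001, -0.001]
contact_force: [-0.1, -0.2, -0.9]
opening: 0.006
finger_force: 0.0
```

```bash
python3 - <<'E'
from plant import ctrl
import cv2
c=ctrl.read_camera("scene");cv2.imwrite("pics/s5.png",cv2.resize(c["image"][100:310,150:350],None,fx=2.8,fy=2.8)[:,:,::-1])
from h import *
for s,ce,m in blobs(c["image"],(105,120,50),(125,255,255)):print(s,ce)
E
```

```text
332 [242.79518072 181.72289157]
3627 [225.96002206 228.90102013]
3060 [616.76633987 260.05784314]
```

View pics/s5.png

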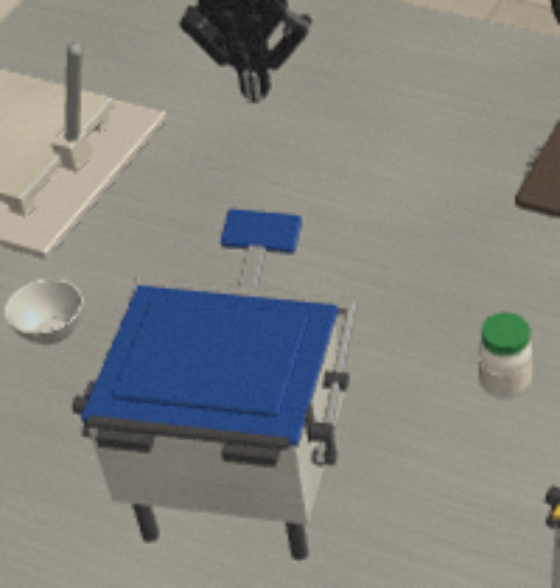

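The lid is shut and the paddle is back up, with its mask centroid (242.8,181.7) the same as at the start. The hand is clear.

```bash
python3 -c "
from plant import ctrl
print(ctrl.sign_off())"
```

```text
the job is handed in; nothing more can be done
None
```

I aired the blue-lidded warmer and handed the job in: the lid was held wide open for over two seconds, eased shut slowly, and the arm is clear; I touched nothing but the paddle, and no verdict came back at hand-in.

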